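Load a centrifuge rotor in balance

TASK

Load the centrifuge rotor for a balanced run: stand the four round screw-cap sample bottles (two large, two small) upright in its four buckets, one in each and right down on the floor of the bucket, so that bottles of the same size sit opposite each other across the hub. Leave the dropper bottle and the square bottle standing where they are on the bench.

Things in the scene. Friction and masses are not known exactly. Their poses are not given: they have to be found in the camera images.
- large_a: Large round sample bottle: white straight-sided body 48 mm in diameter, ribbed grey screw cap 50 mm in diameter on the top 30 mm, 95 mm tall, about 0.15 kg, standing upright and loose on the bench. Origin: centre of its underside; z up along its axis. The two large bottles are alike and interchangeable.
- large_b: Large round sample bottle: white straight-sided body 48 mm in diameter, ribbed grey screw cap 50 mm in diameter on the top 30 mm, 95 mm tall, about 0.15 kg, standing upright and loose on the bench. Origin: centre of its underside; z up along its axis. The two large bottles are alike and interchangeable.
- small_a: Small round sample bottle: same make as the large one, white body 32 mm in diameter, ribbed grey screw cap 34 mm in diameter on the top 30 mm, 85 mm tall, about 0.07 kg, standing upright and loose on the bench. Origin: centre of its underside; z up along its axis. The two small bottles are alike and interchangeable.
- small_b: Small round sample bottle: same make as the large one, white body 32 mm in diameter, ribbed grey screw cap 34 mm in diameter on the top 30 mm, 85 mm tall, about 0.07 kg, standing upright and loose on the bench. Origin: centre of its underside; z up along its axis. The two small bottles are alike and interchangeable.
- bucket1: Open round aluminium bucket of the fixed rotor: 32 mm high, 74 mm across the rim, 62 mm clear inside at the floor, 66 at the mouth. Origin: centre of its underside, 10 mm above the bench; floor 6 mm above that; z up, x outward from the hub. The four sit 88 mm from the hub's axis, a quarter turn apart; the hub is 44 mm across and tops out 69 mm above the bench. Faces bucket3.
- bucket2: Open round aluminium bucket of the fixed rotor: 32 mm high, 74 mm across the rim, 62 mm clear inside at the floor, 66 at the mouth. Origin: centre of its underside, 10 mm above the bench; floor 6 mm above that; z up, x outward from the hub. The four sit 88 mm from the hub's axis, a quarter turn apart; the hub is 44 mm across and tops out 69 mm above the bench. Faces bucket4.
- bucket3: Open round aluminium bucket of the fixed rotor: 32 mm high, 74 mm across the rim, 62 mm clear inside at the floor, 66 at the mouth. Origin: centre of its underside, 10 mm above the bench; floor 6 mm above that; z up, x outward from the hub. The four sit 88 mm from the hub's axis, a quarter turn apart; the hub is 44 mm across and tops out 69 mm above the bench. Faces bucket1.
- bucket4: Open round aluminium bucket of the fixed rotor: 32 mm high, 74 mm across the rim, 62 mm clear inside at the floor, 66 at the mouth. Origin: centre of its underside, 10 mm above the bench; floor 6 mm above that; z up, x outward from the hub. The four sit 88 mm from the hub's axis, a quarter turn apart; the hub is 44 mm across and tops out 69 mm above the bench. Faces bucket2.
- dropper: Amber dropper bottle, not a sample bottle and not to be moved: round body 38 mm in diameter with a shoulder, narrow black collar and black rubber bulb, 96 mm tall, loose among the sample bottles. Origin: centre of its underside; z up.
- square_bottle: White square reagent bottle, not a sample bottle and not to be moved: body 46 by 46 mm and 62 mm high, narrow white cap 25 mm in diameter, 90 mm tall in all, loose among the sample bottles. Origin: centre of its underside; z up, x and y along its sides.
Not all that is in view belongs to the job. Leave any yellow look-alike of the large_b alone.

How it is judged (in metres and radians):
At the end, for the whole second after the job is handed in: One sample bottle in each bucket, down on its floor (within 6 mm), upright within 0.12 rad, within 22 mm of its axis; large opposite large, small opposite small; released, at rest. Dropper and square bottle upright within 30 mm of their starts (((horizontal distance between large_a and bucket1 below 0.022 m and z of large_a in the frame of bucket1 below 0.012 m and angle between each of large_a, large_b, small_a, small_b's own z axis and vertical below 0.12 rad and horizontal distance between large_b and bucket3 below 0.022 m and z of large_b in the frame of bucket3 below 0.012 m and horizontal distance between small_a and bucket2 below 0.022 m and z of small_a in the frame of bucket2 below 0.012 m and horizontal distance between small_b and bucket4 below 0.022 m and z of small_b in the frame of bucket4 below 0.012 m) or (horizontal distance between large_a and bucket1 below 0.022 m and z of large_a in the frame of bucket1 below 0.012 m and angle between each of large_a, large_b, small_a, small_b's own z axis and vertical below 0.12 rad and horizontal distance between large_b and bucket3 below 0.022 m and z of large_b in the frame of bucket3 below 0.012 m and horizontal distance between small_a and bucket4 below 0.022 m and z of small_a in the frame of bucket4 below 0.012 m and horizontal distance between small_b and bucket2 below 0.022 m and z of small_b in the frame of bucket2 below 0.012 m) or (horizontal distance between large_a and bucket2 below 0.022 m and z of large_a in the frame of bucket2 below 0.012 m and angle between each of large_a, large_b, small_a, small_b's own z axis and vertical below 0.12 rad and horizontal distance between large_b and bucket4 below 0.022 m and z of large_b in the frame of bucket4 below 0.012 m and horizontal distance between small_a and bucket3 below 0.022 m and z of small_a in the frame of bucket3 below 0.012 m and horizontal distance between small_b and bucket1 below 0.022 m and z of small_b in the frame of bucket1 below 0.012 m) or (horizontal distance between large_a and bucket2 below 0.022 m and z of large_a in the frame of bucket2 below 0.012 m and angle between each of large_a, large_b, small_a, small_b's own z axis and vertical below 0.12 rad and horizontal distance between large_b and bucket4 below 0.022 m and z of large_b in the frame of bucket4 below 0.012 m and horizontal distance between small_a and bucket1 below 0.022 m and z of small_a in the frame of bucket1 below 0.012 m and horizontal distance between small_b and bucket3 below 0.022 m and z of small_b in the frame of bucket3 below 0.012 m) or (horizontal distance between large_a and bucket3 below 0.022 m and z of large_a in the frame of bucket3 below 0.012 m and angle between each of large_a, large_b, small_a, small_b's own z axis and vertical below 0.12 rad and horizontal distance between large_b and bucket1 below 0.022 m and z of large_b in the frame of bucket1 below 0.012 m and horizontal distance between small_a and bucket4 below 0.022 m and z of small_a in the frame of bucket4 below 0.012 m and horizontal distance between small_b and bucket2 below 0.022 m and z of small_b in the frame of bucket2 below 0.012 m) or (horizontal distance between large_a and bucket3 below 0.022 m and z of large_a in the frame of bucket3 below 0.012 m and angle between each of large_a, large_b, small_a, small_b's own z axis and vertical below 0.12 rad and horizontal distance between large_b and bucket1 below 0.022 m and z of large_b in the frame of bucket1 below 0.012 m and horizontal distance between small_a and bucket2 below 0.022 m and z of small_a in the frame of bucket2 below 0.012 m and horizontal distance between small_b and bucket4 below 0.022 m and z of small_b in the frame of bucket4 below 0.012 m) or (horizontal distance between large_a and bucket4 below 0.022 m and z of large_a in the frame of bucket4 below 0.012 m and angle between each of large_a, large_b, small_a, small_b's own z axis and vertical below 0.12 rad and horizontal distance between large_b and bucket2 below 0.022 m and z of large_b in the frame of bucket2 below 0.012 m and horizontal distance between small_a and bucket1 below 0.022 m and z of small_a in the frame of bucket1 below 0.012 m and horizontal distance between small_b and bucket3 below 0.022 m and z of small_b in the frame of bucket3 below 0.012 m) or (horizontal distance between large_a and bucket4 below 0.022 m and z of large_a in the frame of bucket4 below 0.012 m and angle between each of large_a, large_b, small_a, small_b's own z axis and vertical below 0.12 rad and horizontal distance between large_b and bucket2 below 0.022 m and z of large_b in the frame of bucket2 below 0.012 m and horizontal distance between small_a and bucket3 below 0.022 m and z of small_a in the frame of bucket3 below 0.012 m and horizontal distance between small_b and bucket1 below 0.022 m and z of small_b in the frame of bucket1 below 0.012 m)) and linear speed of each of large_a, large_b, small_a, small_b below 0.02 m/s and angular speed of each of large_a, large_b, small_a, small_b below 0.2 rad/s and contact force between the fingers and large_a below 0.05 N and contact force between the fingers and large_b below 0.05 N and contact force between the fingers and small_a below 0.05 N and contact force between the fingers and small_b below 0.05 N and distance of each of dropper, square_bottle from where it was at the start of the episode below 0.03 m and angle between each of dropper, square_bottle's own z axis and vertical below 0.2 rad); the robot touches nothing.
It fails at once if the dropper bottle is knocked over, or shifted by more than 30 mm (distance of dropper from where it was at the start of the episode above 0.03 m or angle between dropper's own z axis and vertical above 0.5 rad).
It fails at once if the square bottle is knocked over, or shifted by more than 30 mm (distance of square_bottle from where it was at the start of the episode above 0.03 m or angle between square_bottle's own z axis and vertical above 0.5 rad).
It also fails if it takes over 99 s, if anything falls off the work surface, if the arm or the gripper's body presses on something with over 40 N, if the wrist force passes 120 N, or if a joint passes its speed limit or range.

ROBOT

A 7-joint arm with a two-finger parallel gripper is mounted at the origin on the work surface. World frame = base frame: x ahead of the robot, y to its left, z up, the work surface at z = 0. Lengths are in m, angles in degrees, forces in N, time in s.
With the tool pointing down it reaches from about 0.4 to 0.85 m from the base axis. Payload 4.5 kg.
Tool frame: the origin (TCP) lies at the very end of the fingers, on their centre line; the grasp point (between the pads) lies 19 mm behind it; z points along the fingers, y is the direction in which the jaws open and shut (so a half turn about z gives the same grasp; the last joint's range is limited). The gripper opens to 88 mm and grips with 3 to 60 N. Pads are 18 mm wide; open, the fingers measure 123 mm over their backs; the gripper's body (75 mm by 187 mm) begins 45 mm behind the grasp point.
Start: joints at [68.457, 39.483, -11.15, 89.685, 9.013, 51.709, -12.324], TCP at [0.249, -0.573, 0.239] pointing down, gripper open.
Joint ranges: [-172.22, 172.22], [-26.19, 119.32], [-84.43, 86.54], [7.71, 146.69], [-57.33, 237.33], [2.42, 119.75], [-152.13, 152.13]. Speed limits (degrees/s): [147.25, 147.25, 180, 180, 180, 180, 180].

INTERFACE

Orientations are given as [roll, pitch, yaw] about the fixed x, y, z axes, in that order (R = Rz(yaw) Ry(pitch) Rx(roll)).
In Python, from plant import robot gives the robot as it stands. The module is installed in compiled form; this text tells all that it offers.
- The arm moves only by the tool jog_arm, never from a script. Its argument "series" is a list that holds one entry, the list of rows, each a list of 7 numbers: the turn, a rotation vector about the tool's x, y, z in units of 6 degrees (1.0 is 6 degrees), then the shift along the tool's x, y, z in units of 40 mm (1.0 is 40 mm), then the opening, from 0 (shut) to 1 (fully open). In form: [[[ax, ay, az, tx, ty, tz, grip], ...]]. A call has 1 to 20 rows; each row is the pose to reach, as a shift and turn from the pose measured when the call began, along the tool's axes at that moment; what a row does not reach only later rows make up. A row lasts 1/10 s, in which the tool goes at most 50 mm and 8.59 degrees, less where a joint would pass 70% of its speed; a pose out of reach is approached as far as the arm can. A call with a gripper value outside its range is refused whole. The fingers move at their own pace and stop on an object; "force" is the grip in N (left out, the last holds). Time passes only in rows, so rows that repeat a pose let the fingers close. It gives the time, the measured TCP pose, the force and the opening at its end, in the units of the state.
- robot.sense(): the state, without advancing time (a new reading comes with each control period).
- robot.grab_frame(name): name is "side" or "top" or "wrist"; returns (picture, depth): 400x640x3 uint8, blue, green, red; 400x640 float32, m along the optical axis (not along the pixel's ray), 0 where there is no reading.
- robot.get_calibration(name): a dict with "mtx" (3x3 intrinsics, pixels), "extrinsics" (4x4, takes a point from camera to world coordinates); the wrist camera has in their place "mount" (4x4, takes a point from camera to tool coordinates, whose origin is the TCP and whose axes are the flange's). Camera axes: x right, y up, looking along -z (the intrinsics and any distortion apply to the point x, -y, -z); pixel columns grow to the right and rows downward; lengths in m; the calibration is good to about 2 mm. A picture is of the moment at which its call begins: read the wrist's pose just before it. get_calibration takes no time and is no camera call.
- robot.sign_off(): hands the job in, once; it reports no verdict.
The state is a dict: "time": time; "joint_pos": joint angles; "joint_velocities": joint speeds; "joint_torque": joint torques, N m; "position": TCP position; "tool_rot": TCP orientation; "contact_force": force on the tool from outside, world axes, zero at the start; "moment": the same for the moment, N m; "gripper_width": opening from 0.0 (shut) to 1.0 (fully open).
Only numpy, scipy, OpenCV 4.12 (cv2) and the standard library are available. Lean on these libraries where they do the work, as an engineer would, in place of code of your own. Each camera call takes 0.05 s, during which the arm holds its last target.

## Working session

There is one attempt and no reset: what is moved stays moved. The work goes in short steps, Python scripts to look and compute and a tool call to move; the robot and the scene stay as the last step left them, time stands still between calls to the robot, and variables do not carry over. Pictures are saved under pics/ and viewed, and the job is handed in when it is done.

Besides the shell and the picture viewer there is one more tool, called after "Request:" as name(argument=value, ...), one argument or row to a line, values as JSON. jog_arm: Moves the arm, as the interface text tells. Its arguments: {"type":"object","properties":{"series":{"type":"array","items":{"type":"array","items":{"type":"array","items":{"type":"number"}}}},"force":{"type":"number"}},"required":["series"]}

```bash
mkdir -p pics; ls
python3 - <<'E'
from plant import robot
import cv2,numpy as np
s=robot.sense(); print(s)
for n in ["side","top"]:
    p,d=robot.grab_frame(n); cv2.imwrite(f"pics/{n}0.png",p); np.save(f"pics/{n}0.npy",d)
    c=robot.get_calibration(n); print(n,c)
print(robot.get_calibration("wrist"))
E
```

```text
pics
{'time': 0.0, 'joint_pos': array([ 68.45525403,  39.53265332, -11.14449588,  89.74622598,
         9.01429711,  51.70795437, -12.32594398]), 'joint_velocities': array([ 0.05187927, -0.04244741,  0.05039533,  0.03231716,  0.03359965,
       -0.10732669,  0.03628972]), 'joint_torque': array([-7.04228501e-05, -5.27563834e+01, -1.26665331e+00, -1.53426540e+01,
       -5.25943364e-02,  6.71334434e-03,  1.88806312e-04]), 'position': array([ 0.24872325, -0.57268349,  0.23790936]), 'tool_rot': array([-1.79895587e+02,  9.03453243e-03,  2.34855069e+01]), 'contact_force': array([0.02012028, 1.10310592, 1.20473069]), 'moment': array([ 0.04521064, -0.02032563, -0.006525  ]), 'gripper_width': 1.0033243957495073}
side {'mtx': array([[494.45473165,   0.        , 332.04574213],
       [  0.        , 494.45473165, 197.9041958 ],
       [  0.        ,   0.        ,   1.        ]]), 'extrinsics': array([[-0.95673057,  0.20431864, -0.20717265,  0.22323958],
       [-0.29035681, -0.71677162,  0.63398057,  0.79126715],
       [-0.01896142,  0.66670258,  0.74508263,  0.98914316],
       [ 0.        ,  
[... 377 characters left out ...]
34332693e-02],
       [-6.95394668e-05,  7.79418363e-02,  9.96957905e-01,
         1.11100855e+00],
       [ 0.00000000e+00,  0.00000000e+00,  0.00000000e+00,
         1.00000000e+00]])}
{'mtx': array([[284.48373285,   0.        , 317.1288042 ],
       [  0.        , 284.48373285, 196.74928172],
       [  0.        ,   0.        ,   1.        ]]), 'mount': array([[-5.57903572e-04,  9.49562600e-01,  3.13577036e-01,
         8.21506115e-02],
       [ 9.99999616e-01,  7.41501982e-04, -4.66230541e-04,
         4.52006485e-04],
       [-6.75233078e-04,  3.13576656e-01, -9.49562649e-01,
        -1.45471916e-01],
       [ 0.00000000e+00,  0.00000000e+00,  0.00000000e+00,
         1.00000000e+00]])}
```

View pics/top0.png

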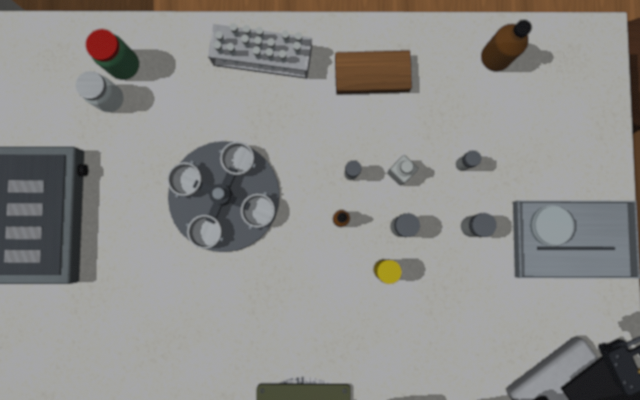

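View pics/side0.png

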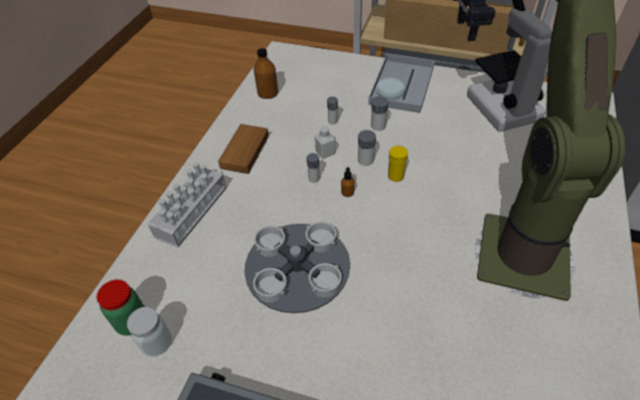

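```bash
cat > h.py <<'E'
import numpy as np,cv2
from scipy.spatial.transform import Rotation as R
from plant import robot
def cloud(d,K,T):
    v,u=np.mgrid[0:d.shape[0],0:d.shape[1]]
    P=np.stack([(u-K[0,2])/K[0,0]*d,-(v-K[1,2])/K[1,1]*d,-d,np.ones_like(d)],-1)
    W=(P@T.T)[...,:3]; W[d==0]=np.nan
    return W
def tool():
    s=robot.sense(); T=np.eye(4); T[:3,:3]=R.from_euler('xyz',s['tool_rot'],degrees=True).as_matrix(); T[:3,3]=s['position']; return s,T
def shift(target):
    "world target TCP -> units in tool axes"
    s,T=tool(); return (T[:3,:3].T@(np.array(target)-T[:3,3]))/0.04
E
python3 - <<'E'
from h import *
p=cv2.imread("pics/top0.png"); d=np.load("pics/top0.npy"); c=robot.get_calibration("top")
W=cloud(d,c['mtx'],c['extrinsics'])
def blob(z0,z1,box):
    u0,u1,v0,v1=box
    m=np.zeros(d.shape,np.uint8); z=W[...,2]; m[(z>z0)&(z<z1)]=1
    mm=np.zeros_like(m); mm[v0:v1,u0:u1]=m[v0:v1,u0:u1]
    n,l,st,ce=cv2.connectedComponentsWithStats(mm)
    for i in range(1,n):
        if st[i,4]<25: continue
        q=W[l==i]; print(np.round(ce[i]),st[i,4],"mean",q.mean(0).round(4),"ctr",((q.min(0)+q.max(0))/2).round(4),"ext",np.ptp(q,axis=0).round(3))
print("tops");blob(.075,.12,(320,510,140,300))
print("hub");blob(.055,.08,(160,290,130,260))
print("rims");blob(.034,.055,(160,290,130,260))
print("bench",np.nanmedian(W[300:340,200:400,2]))
cv2.imwrite("pics/c1.png",cv2.resize(p[130:290,310:520],None,fx=3.8,fy=3.7,interpolation=cv2.INTER_CUBIC))
cv2.imwrite("pics/c2.png",cv2.resize(p[130:260,155:295],None,fx=4.5,fy=4.5,interpolation=cv2.INTER_CUBIC))
E
```

```text
tops
[473. 158.] 223 mean [ 0.5886 -0.3578  0.085 ] ctr [ 0.5887 -0.3583  0.0826] ext [0.033 0.034 0.014]
[353. 168.] 215 mean [ 0.5669 -0.1064  0.0849] ctr [ 0.5669 -0.1062  0.082 ] ext [0.034 0.034 0.014]
[406. 166.] 121 mean [ 0.5691 -0.2167  0.0894] ctr [ 0.569  -0.2177  0.0856] ext [0.023 0.024 0.018]
[342. 217.] 51 mean [ 0.4635 -0.0829  0.0878] ctr [ 0.4634 -0.0832  0.088 ] ext [0.017 0.017 0.025]
[407. 224.] 487 mean [ 0.4474 -0.2167  0.0948] ctr [ 0.4479 -0.2173  0.0884] ext [0.049 0.05  0.025]
[483. 224.] 524 mean [ 0.4482 -0.3733  0.0941] ctr [ 0.449  -0.375   0.0882] ext [0.05  0.051 0.026]
[389. 271.] 499 mean [ 0.3521 -0.1783  0.0948] ctr [ 0.3519 -0.1792  0.0884] ext [0.049 0.049 0.025]
hub
[219. 193.] 224 mean [0.5147 0.1786 0.0629] ctr [0.5142 0.1793 0.064 ] ext [0.041 0.041 0.018]
rims
[229. 198.] 1183 mean [0.5061 0.1605 0.0404] ctr [0.5158 0.1589 0.0445] ext [0.233 0.192 0.021]
[189. 180.] 363 mean [0.5451 0.2492 0.04  ] ctr [0.5497 0.2421 0.0443] ext [0.079 0.109 0.021]
bench 0.0001889868860572852
```

View pics/c1.png

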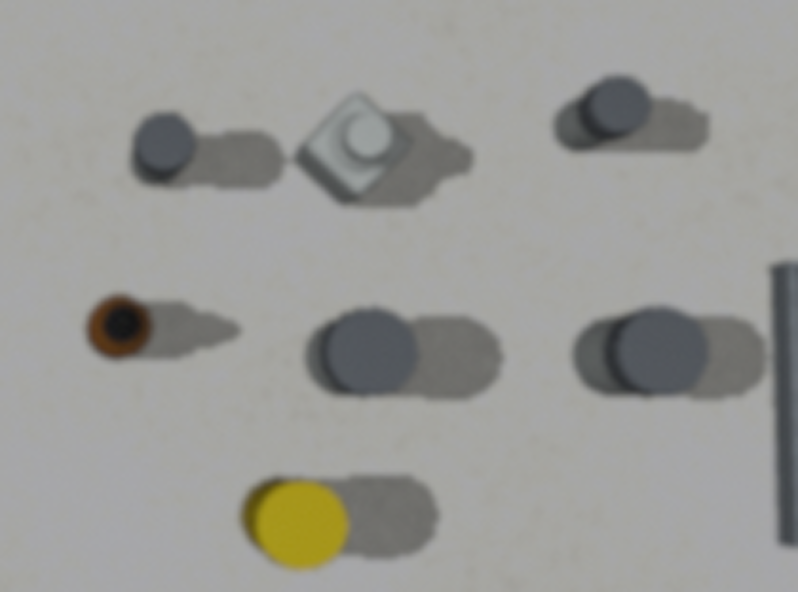

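View pics/c2.png

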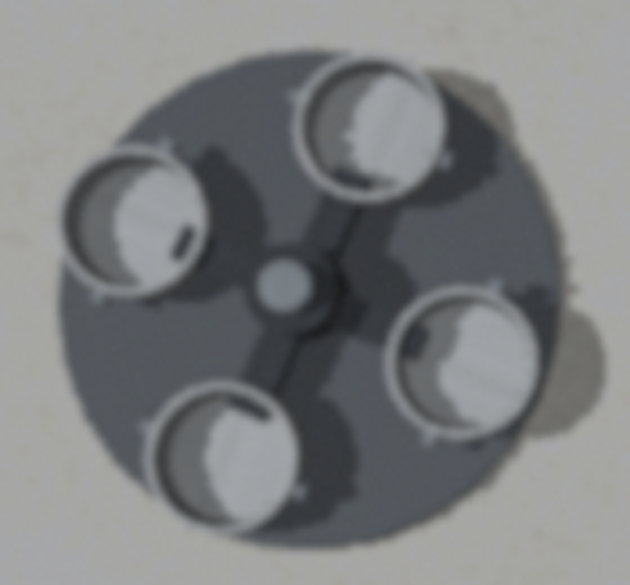

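Run:
```python
from h import *
from scipy.optimize import least_squares
d=np.load("pics/top0.npy"); c=robot.get_calibration("top")
W=cloud(d,c['mtx'],c['extrinsics'])[130:260,155:295].reshape(-1,3)
m=(W[:,2]>.0385)&(W[:,2]<.0455); Q=W[m]; 
# rim points: ring radius 33..37 around 4 centers
best=None
def cen(p): 
    a=p[2]+np.arange(4)*np.pi/2; return p[:2]+.088*np.c_[np.cos(a),np.sin(a)]
def res(p):
    D=np.linalg.norm(Q[:,None,:2]-cen(p)[None],axis=2).min(1); return np.clip(np.abs(D-.035),0,.006)
for a in np.linspace(0,np.pi/2,10)[:-1]:
    r=least_squares(res,[.514,.179,a],x_scale=[.01,.01,.1],diff_step=1e-4)
    if best is None or r.cost<best.cost: best=r
print(best.x[:2].round(4),np.degrees(best.x[2]).round(1),res(best.x).mean(),len(Q)); print(cen(best.x).round(4))
```

```text
[0.5148 0.1798] -23.0 0.0015882200372478374 817
[[0.5958 0.1453]
 [0.5493 0.2607]
 [0.4339 0.2142]
 [0.4804 0.0988]]
```

Candidates in the top view:
- **Large, grey cap:** (405,225) and (482,225), 50 mm caps, tops at 95 mm.
- **Small, grey cap:** (352,170) and (471,160), 34 mm caps, tops at 85 mm.
- **Not to be moved:** dropper (341,218), square bottle (404,168) with a white cap, and the yellow look-alike (388,271).

The crop confirms the four grey caps. The bucket rims fit the given layout, with the hub at (0.515, 0.180). Large bottles go to buckets A (.596,.145) and C (.434,.214), small ones to B (.549,.261) and D (.480,.099).

Run:
```python
from h import *
print(shift([.448,-.217,.20]).round(3), shift([.448,-.217,.056]).round(3))
```

```text
[ 8.113 -6.17   0.959] [ 8.113 -6.164  4.559]
```

Request:
jog_arm(
  series=[
    [[0,0,0,1,-0.7,0.1,1],[0,0,0,2,-1.5,0.2,1],[0,0,0,3,-2.3,0.3,1],[0,0,0,4,-3,0.4,1],[0,0,0,5,-3.8,0.6,1],[0,0,0,6,-4.6,0.7,1],[0,0,0,7,-5.3,0.8,1],[0,0,0,7.8,-5.9,0.9,1],[0,0,0,8.11,-6.17,0.96,1],[0,0,0,8.11,-6.17,0.96,1],[0,0,0,8.11,-6.17,0.96,1],[0,0,0,8.11,-6.17,0.96,1]],
  ],
  force=25,
)

```text
time: 1.3
position: [0.4468, -0.2191, 0.2]
tool_rot: [-179.9, 0.1, 23.3]
contact_force: [-0.1, -0.1, -0.1]
gripper_width: 1.001
```

Run:
```python
from h import *
s,T=tool(); p,d=robot.grab_frame("wrist"); c=robot.get_calibration("wrist")
cv2.imwrite("pics/w1.png",p)
W=cloud(d,c['mtx'],T@c['mount'])
m=((W[...,2]>.075)&(W[...,2]<.12)).astype(np.uint8)
n,l,st,ce=cv2.connectedComponentsWithStats(m)
for i in range(1,n):
    if st[i,4]>100:
        q=W[l==i];print(ce[i].round(),st[i,4],((q.min(0)+q.max(0))/2).round(4),np.ptp(q,axis=0).round(3))
print(s['position'],s['tool_rot'],s['joint_pos'].round(1)); print(shift([.448,-.217,.056]).round(3))
```

```text
[247.  13.] 1110 [ 0.565  -0.1065  0.0811] [0.028 0.034 0.012]
[373.  61.] 844 [ 0.5707 -0.2168  0.0835] [0.025 0.025 0.017]
[523. 108.] 1448 [ 0.5899 -0.3572  0.0811] [0.035 0.035 0.012]
[183. 116.] 301 [ 0.4654 -0.0835  0.0859] [0.014 0.012 0.021]
[315. 190.] 2317 [ 0.4492 -0.2168  0.0861] [0.05  0.051 0.022]
[459. 247.] 2114 [ 0.4505 -0.3741  0.0857] [0.048 0.05  0.021]
[253. 257.] 1286 [ 0.3533 -0.1799  0.0858] [0.051 0.048 0.022]
[ 0.44682274 -0.21910264  0.19995426] [-1.79946334e+02  7.48267654e-02  2.32982495e+01] [ 25.4  33.5  -7.3 113.8   7.3  33.2 -53.5]
[ 0.05  -0.034  3.601]
```

View pics/w1.png

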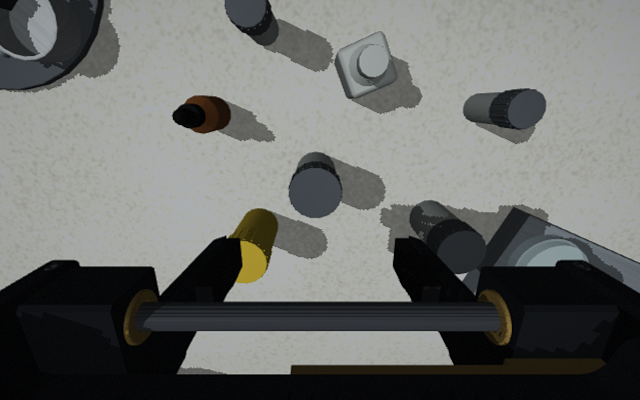

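The wrist view shows the first large cap at (315,190). The wrist and top positions agree to about 2 mm. I'll descend and grip.

Request:
jog_arm(
  series=[
    [[0,0,0,0.06,-0.04,1,1],[0,0,0,0.06,-0.04,2,1],[0,0,0,0.06,-0.04,2.8,1],[0,0,0,0.06,-0.04,3.4,1],[0,0,0,0.06,-0.04,3.6,1],[0,0,0,0.06,-0.04,3.6,1],[0,0,0,0.06,-0.04,3.6,1],[0,0,0,0.06,-0.04,3.6,0.4],[0,0,0,0.06,-0.04,3.6,0.4],[0,0,0,0.06,-0.04,3.6,0.4],[0,0,0,0.06,-0.04,3.6,0.4],[0,0,0,0.06,-0.04,3.6,0.4],[0,0,0,0.06,-0.04,3.6,0.4],[0,0,0,0.06,-0.04,3.6,0.4],[0,0,0,0.06,-0.04,3.6,0.4]],
  ],
  force=25,
)

```text
time: 2.85
position: [0.4484, -0.2166, 0.0562]
tool_rot: [-180.0, 0.0, 23.3]
contact_force: [0.2, 0.3, 3.5]
gripper_width: 0.557
```

Run:
```python
from h import *
s=robot.sense(); print(s['position'],s['gripper_width']*88)
print(shift([.450,-.217,.195]).round(3),shift([.5958,.1453,.195]).round(3))
```

```text
[ 0.44835603 -0.2165591   0.05615436] 49.05825419087992
[ 0.031  0.024 -3.471] [ 6.96  -6.855 -3.471]
```

Request:
jog_arm(
  series=[
    [[0,0,0,0,0,-0.5,0.4],[0,0,0,0,0,-1.3,0.4],[0,0,0,0,0,-2.2,0.4],[0,0,0,0,0,-3,0.4],[0,0,0,0.3,-0.3,-3.47,0.4],[0,0,0,0.9,-0.9,-3.47,0.4],[0,0,0,1.6,-1.6,-3.47,0.4],[0,0,0,2.3,-2.3,-3.47,0.4],[0,0,0,3,-3,-3.47,0.4],[0,0,0,3.7,-3.7,-3.47,0.4],[0,0,0,4.4,-4.3,-3.47,0.4],[0,0,0,5.1,-5,-3.47,0.4],[0,0,0,5.8,-5.7,-3.47,0.4],[0,0,0,6.4,-6.3,-3.47,0.4],[0,0,0,6.8,-6.7,-3.47,0.4],[0,0,0,6.96,-6.85,-3.47,0.4],[0,0,0,6.96,-6.85,-3.47,0.4],[0,0,0,6.96,-6.85,-3.47,0.4],[0,0,0,6.96,-6.85,-3.47,0.4]],
  ],
)

```text
time: 4.75
position: [0.5955, 0.1426, 0.1948]
tool_rot: [180.0, 0.1, 23.1]
contact_force: [-0.1, -1.1, -0.9]
gripper_width: 0.555
```

Run:
```python
from h import *
s,T=tool(); p,d=robot.grab_frame("wrist"); cv2.imwrite("pics/w2.png",p)
p,_=robot.grab_frame("side"); cv2.imwrite("pics/s2.png",cv2.resize(p[150:320,200:400],None,fx=3.5,fy=3.5))
print(s['position'],s['gripper_width']*88,s['joint_pos'].round(1)); print(shift([.5958,.1453,.074]).round(3))
```

```text
[0.59548078 0.14263021 0.19484196] 48.851802830280576 [-16.2  41.4  -2.9  94.7   2.8  44.2 -87.2]
[ 0.027 -0.043  3.026]
```

View pics/w2.png

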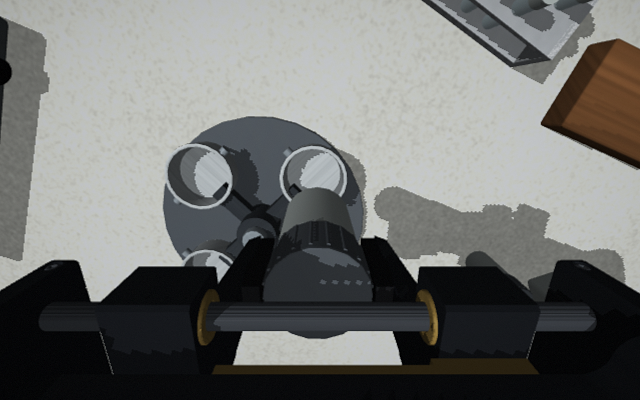

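View pics/s2.png

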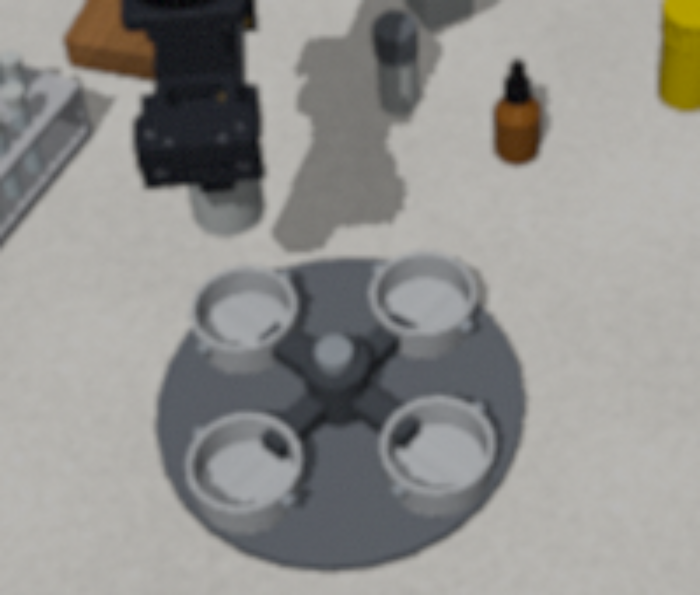

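Run:
```python
from h import *
s,T=tool(); c=robot.get_calibration("wrist"); M=np.linalg.inv(T@c['mount'])
for n,q in zip("ABCD",[[.5958,.1453],[.5493,.2607],[.4339,.2142],[.4804,.0988]]):
    a=M@np.array(q+[.042,1]); a=c['mtx']@[a[0],-a[1],-a[2]]; print(n,(a[:2]/a[2]).round())
```

```text
A [315. 181.]
B [200. 179.]
C [211. 278.]
D [313. 280.]
```

```bash
cat >> h.py <<'E'
from scipy.optimize import least_squares
def cen(p):
    a=p[2]+np.arange(4)*np.pi/2; return p[:2]+.088*np.c_[np.cos(a),np.sin(a)]
def rims():
    s,T=tool(); p,d=robot.grab_frame("wrist"); c=robot.get_calibration("wrist")
    W=cloud(d,c['mtx'],T@c['mount']).reshape(-1,3)
    Q=W[(W[:,2]>.0385)&(W[:,2]<.0455)&(np.hypot(W[:,0]-.515,W[:,1]-.18)<.14)&(np.hypot(W[:,0]-s['position'][0],W[:,1]-s['position'][1])>.0)]
    def res(p):
        D=np.linalg.norm(Q[:,None,:2]-cen(p)[None],axis=2).min(1); return np.clip(np.abs(D-.035),0,.006)
    r=least_squares(res,[.515,.18,np.radians(-23)],x_scale=[.01,.01,.1],diff_step=1e-4)
    print(r.x[:2].round(4),np.degrees(r.x[2]).round(1),res(r.x).mean(),len(Q)); print(cen(r.x).round(4))
E
python3 - <<'E'
from h import *
rims()
E
```

```text
[0.5163 0.1814] -23.1 0.0013999205144927284 1672
[[0.5972 0.1468]
 [0.5508 0.2623]
 [0.4353 0.2159]
 [0.4817 0.1004]]
```

Wrist and top agree to 2 mm on the buckets. I'll use the average and lower into A.

Request:
jog_arm(
  series=[
    [[0,0,0,0.05,-0.06,0.5,0.4],[0,0,0,0.05,-0.06,1,0.4],[0,0,0,0.05,-0.06,1.5,0.4],[0,0,0,0.05,-0.06,2,0.4],[0,0,0,0.05,-0.06,2.4,0.4],[0,0,0,0.05,-0.06,2.7,0.4],[0,0,0,0.05,-0.06,2.9,0.4],[0,0,0,0.05,-0.06,3,0.4],[0,0,0,0.05,-0.06,3.05,0.4],[0,0,0,0.05,-0.06,3.05,0.4],[0,0,0,0.05,-0.06,3.05,0.4]],
  ],
)

```text
time: 6.0
position: [0.5969, 0.1468, 0.0736]
tool_rot: [-180.0, 0.0, 23.2]
contact_force: [-0.3, 1.1, -1.0]
gripper_width: 0.556
```

Request:
jog_arm(
  series=[
    [[0,0,0,0,0,0.04,0.4],[0,0,0,0,0,0.04,0.4],[0,0,0,0,0,0.04,0.4],[0,0,0,0,0,0.04,0.65],[0,0,0,0,0,0.04,0.8],[0,0,0,0,0,0.04,1],[0,0,0,0,0,0.04,1],[0,0,0,0,0,0.04,1],[0,0,0,0,0,0.04,1],[0,0,0,0,0,-0.5,1],[0,0,0,0,0,-1.3,1],[0,0,0,0,0,-2.2,1],[0,0,0,0,0,-3,1],[0,0,0,0,0,-3,1],[0,0,0,0,0,-3,1]],
  ],
)

```text
time: 7.5
position: [0.5971, 0.1468, 0.1942]
tool_rot: [-180.0, -0.1, 23.2]
contact_force: [0.2, -0.6, -0.1]
gripper_width: 0.999
```

Run:
```python
from h import *
s=robot.sense(); print(s['position'],s['contact_force'])
p,_=robot.grab_frame("side"); cv2.imwrite("pics/s3.png",cv2.resize(p[150:320,200:400],None,fx=3.5,fy=3.5))
p,_=robot.grab_frame("wrist"); cv2.imwrite("pics/w3.png",p)
print(shift([.4495,-.3745,.195]).round(2))
```

```text
[0.59712627 0.1468475  0.19415472] [ 0.24229597 -0.6092828  -0.14577931]
[-8.5  10.53 -0.05]
```

View pics/s3.png

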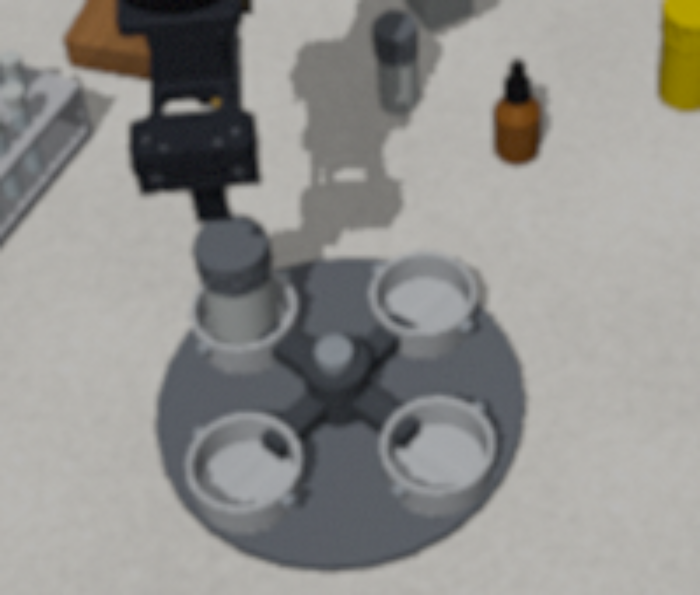

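View pics/w3.png

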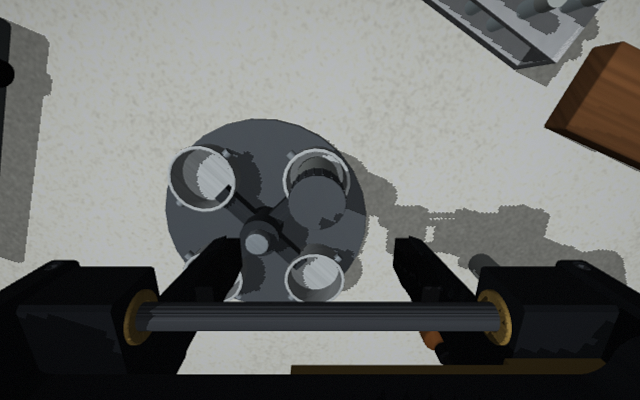

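The first bottle stands upright in bucket A (wrist view (315,185)). Next is the second large bottle.

Request:
jog_arm(
  series=[
    [[0,0,0,-0.6,0.8,0,1],[0,0,0,-1.2,1.6,0,1],[0,0,0,-1.9,2.4,0,1],[0,0,0,-2.6,3.2,0,1],[0,0,0,-3.2,4,0,1],[0,0,0,-3.9,4.8,0,1],[0,0,0,-4.5,5.6,0,1],[0,0,0,-5.2,6.4,0,1],[0,0,0,-5.8,7.2,0,1],[0,0,0,-6.5,8,0,1],[0,0,0,-7.1,8.8,0,1],[0,0,0,-7.7,9.6,0,1],[0,0,0,-8.2,10.2,-0.05,1],[0,0,0,-8.5,10.53,-0.05,1],[0,0,0,-8.5,10.53,-0.05,1],[0,0,0,-8.5,10.53,-0.05,1],[0,0,0,-8.5,10.53,-0.05,1]],
  ],
)

```text
time: 9.3
position: [0.4501, -0.3722, 0.1945]
tool_rot: [-179.8, 0.1, 23.4]
contact_force: [-0.1, 0.1, 0.0]
gripper_width: 1.0
```

```bash
cat >> h.py <<'E'
def tops():
    s,T=tool(); p,d=robot.grab_frame("wrist"); c=robot.get_calibration("wrist")
    W=cloud(d,c['mtx'],T@c['mount'])
    m=((W[...,2]>.075)&(W[...,2]<.135)).astype(np.uint8)
    n,l,st,ce=cv2.connectedComponentsWithStats(m)
    for i in range(1,n):
        if st[i,4]>100:
            q=W[l==i];print(ce[i].round(),st[i,4],((q.min(0)+q.max(0))/2).round(4),np.ptp(q,axis=0).round(3),q[:,2].max().round(4))
E
python3 - <<'E'
from h import *
tops(); print(shift([.4495,-.3745,.056]).round(3))
E
```

```text
[370.  34.] 1676 [ 0.5903 -0.3581  0.0811] [0.035 0.035 0.012] 0.0869
[ 5. 44.] 204 [ 0.4653 -0.0862  0.0813] [0.014 0.01  0.012] 0.0875
[319. 196.] 2388 [ 0.4499 -0.3749  0.086 ] [0.05  0.051 0.022] 0.097
[ 90. 206.] 2858 [ 0.3534 -0.179   0.0858] [0.05  0.051 0.021] 0.0966
[-0.03   0.05   3.469]
```

Request:
jog_arm(
  series=[
    [[0,0,0,-0.02,0.05,1,1],[0,0,0,-0.02,0.05,2,1],[0,0,0,-0.02,0.05,2.8,1],[0,0,0,-0.02,0.05,3.3,1],[0,0,0,-0.02,0.05,3.47,1],[0,0,0,-0.02,0.05,3.47,1],[0,0,0,-0.02,0.05,3.47,1],[0,0,0,-0.02,0.05,3.47,0.4],[0,0,0,-0.02,0.05,3.47,0.4],[0,0,0,-0.02,0.05,3.47,0.4],[0,0,0,-0.02,0.05,3.47,0.4],[0,0,0,-0.02,0.05,3.47,0.4],[0,0,0,-0.02,0.05,3.47,0.4],[0,0,0,-0.02,0.05,3.47,0.4],[0,0,0,-0.02,0.05,3.47,0.4],[0,0,0,-0.02,0.05,2.9,0.4],[0,0,0,-0.02,0.05,2,0.4],[0,0,0,-0.02,0.05,1,0.4],[0,0,0,-0.02,0.05,0.1,0.4],[0,0,0,-0.02,0.05,0,0.4]],
  ],
)

```text
time: 11.35
position: [0.4524, -0.3761, 0.1989]
tool_rot: [179.7, -0.1, 23.3]
contact_force: [0.4, -0.7, -2.0]
gripper_width: 0.558
```

Run:
```python
from h import *
print(robot.sense()['gripper_width']*88,shift([.4347,.215,.195]).round(3))
```

```text
49.066531241897174 [  5.449 -13.744   0.04 ]
```

Request:
jog_arm(
  series=[
    [[0,0,0,0.1,-0.3,0,0.4],[0,0,0,0.4,-1,0,0.4],[0,0,0,0.75,-1.9,0,0.4],[0,0,0,1.1,-2.8,0,0.4],[0,0,0,1.5,-3.7,0,0.4],[0,0,0,1.8,-4.6,0,0.4],[0,0,0,2.2,-5.5,0,0.4],[0,0,0,2.5,-6.4,0,0.4],[0,0,0,2.9,-7.3,0,0.4],[0,0,0,3.25,-8.2,0,0.4],[0,0,0,3.6,-9.1,0,0.4],[0,0,0,4,-10,0,0.4],[0,0,0,4.3,-10.9,0,0.4],[0,0,0,4.7,-11.8,0,0.4],[0,0,0,5,-12.6,0,0.4],[0,0,0,5.3,-13.3,0,0.4],[0,0,0,5.45,-13.74,0,0.4],[0,0,0,5.45,-13.74,0,0.4],[0,0,0,5.45,-13.74,0,0.4],[0,0,0,5.45,-13.74,0,0.4]],
  ],
)

```text
time: 13.35
position: [0.4341, 0.213, 0.196]
tool_rot: [179.7, 0.0, 23.2]
contact_force: [0.4, -1.0, -2.1]
gripper_width: 0.556
```

Run:
```python
from h import *
s=robot.sense(); print(s['joint_pos'].round(1),s['gripper_width']*88,shift([.4347,.215,.0725]).round(3))
p,_=robot.grab_frame("wrist"); cv2.imwrite("pics/w4.png",p)
```

```text
[-31.6  33.   -0.3 116.5   1.   30.5 -99.5] 48.93124696603419 [ 0.036 -0.057  3.086]
```

View pics/w4.png

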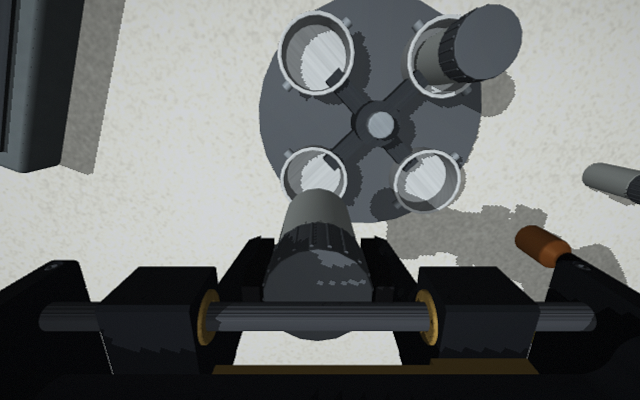

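The bottle hangs straight over bucket C (rim at (315,175)). I'll lower, release and retreat.

Request:
jog_arm(
  series=[
    [[0,0,0,0.04,-0.05,0.6,0.4],[0,0,0,0.04,-0.05,1.2,0.4],[0,0,0,0.04,-0.05,1.8,0.4],[0,0,0,0.04,-0.05,2.3,0.4],[0,0,0,0.04,-0.05,2.7,0.4],[0,0,0,0.04,-0.05,2.95,0.4],[0,0,0,0.04,-0.05,3.05,0.4],[0,0,0,0.04,-0.05,3.09,0.4],[0,0,0,0.04,-0.05,3.09,0.4],[0,0,0,0.04,-0.05,3.09,0.4],[0,0,0,0.04,-0.05,3.09,0.65],[0,0,0,0.04,-0.05,3.09,0.8],[0,0,0,0.04,-0.05,3.09,1],[0,0,0,0.04,-0.05,3.09,1],[0,0,0,0.04,-0.05,3.09,1],[0,0,0,0.04,-0.05,2.5,1],[0,0,0,0.04,-0.05,1.6,1],[0,0,0,0.04,-0.05,0.8,1],[0,0,0,0.04,-0.05,0,1],[0,0,0,0.04,-0.05,0,1]],
  ],
)

```text
time: 15.4
position: [0.4372, 0.2166, 0.1996]
tool_rot: [179.7, -0.4, 23.2]
contact_force: [0.4, 1.0, -0.4]
gripper_width: 1.002
```

Run:
```python
from h import *
tops();p,_=robot.grab_frame("wrist"); cv2.imwrite("pics/w5.png",p)
print(shift([.567,-.1063,.195]).round(2))
```

```text
[478.  52.] 4809 [0.597  0.1467 0.0943] [0.051 0.051 0.038] 0.1135
[318. 201.] 2686 [0.4357 0.2143 0.0939] [0.051 0.05  0.037] 0.1124
[-0.14  8.69  0.09]
```

View pics/w5.png

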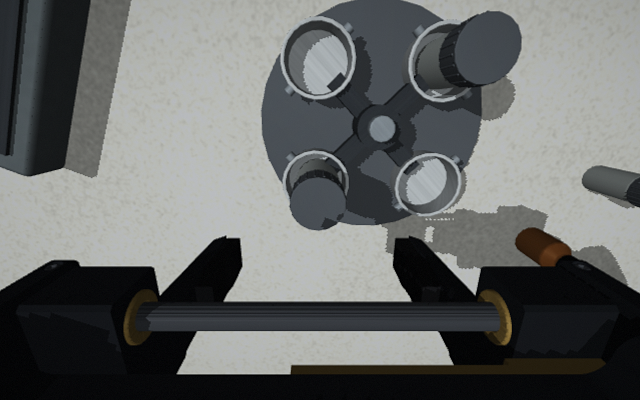

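Both large bottles are centred, with tops at about 112 mm (111 mm expected). Now the first small bottle.

Request:
jog_arm(
  series=[
    [[0,0,0,0,0.8,0,1],[0,0,0,0,1.7,0,1],[0,0,0,0,2.6,0,1],[0,0,0,0,3.5,0,1],[0,0,0,0,4.4,0,1],[0,0,0,-0.1,5.3,0,1],[0,0,0,-0.1,6.2,0,1],[0,0,0,-0.1,7.1,0.1,1],[0,0,0,-0.12,7.9,0.1,0.8],[0,0,0,-0.12,8.5,0.1,0.8],[0,0,0,-0.12,8.7,0.1,0.8],[0,0,0,-0.12,8.7,0.1,0.8],[0,0,0,-0.12,8.7,0.1,0.8],[0,0,0,-0.12,8.7,0.1,0.8]],
  ],
)

```text
time: 16.9
position: [0.5675, -0.1039, 0.1942]
tool_rot: [179.8, -0.1, 23.4]
contact_force: [1.2, -0.4, 1.1]
gripper_width: 0.799
```

Run:
```python
from h import *
tops(); print(shift([.568,-.1065,.052]).round(3))
```

```text
[37. 42.] 5249 [0.5977 0.1381 0.0938] [0.051 0.036 0.038] 0.1126
[318. 192.] 1020 [ 0.5685 -0.1054  0.0807] [0.035 0.035 0.011] 0.0864
[422. 234.] 622 [ 0.5712 -0.2167  0.0833] [0.024 0.025 0.016] 0.0914
[546. 261.] 631 [ 0.5932 -0.3534  0.0807] [0.03  0.027 0.011] 0.0863
[259. 273.] 165 [ 0.4676 -0.0838  0.0863] [0.01  0.01  0.022] 0.0973
[302. 360.] 338 [ 0.3662 -0.1738  0.0828] [0.026 0.042 0.016] 0.0906
[-0.017  0.042  3.559]
```

Request:
jog_arm(
  series=[
    [[0,0,0,-0.01,0.04,1,0.8],[0,0,0,-0.01,0.04,2,0.8],[0,0,0,-0.01,0.04,2.8,0.8],[0,0,0,-0.01,0.04,3.4,0.8],[0,0,0,-0.01,0.04,3.56,0.8],[0,0,0,-0.01,0.04,3.56,0.8],[0,0,0,-0.01,0.04,3.56,0.8],[0,0,0,-0.01,0.04,3.56,0.5],[0,0,0,-0.01,0.04,3.56,0.3],[0,0,0,-0.01,0.04,3.56,0.2],[0,0,0,-0.01,0.04,3.56,0.2],[0,0,0,-0.01,0.04,3.56,0.2],[0,0,0,-0.01,0.04,3.56,0.2],[0,0,0,-0.01,0.04,3.56,0.2],[0,0,0,-0.01,0.04,3.56,0.2],[0,0,0,-0.01,0.04,3,0.2],[0,0,0,-0.01,0.04,2,0.2],[0,0,0,-0.01,0.04,1,0.2],[0,0,0,-0.01,0.04,0.1,0.2],[0,0,0,-0.01,0.04,0,0.2]],
  ],
  force=20,
)

```text
time: 18.95
position: [0.5705, -0.1062, 0.1985]
tool_rot: [179.5, -0.5, 23.3]
contact_force: [0.2, 0.8, -0.9]
gripper_width: 0.383
```

Run:
```python
from h import *
print(robot.sense()['gripper_width']*88,shift([.550,.2613,.195]).round(3))
```

```text
33.69610510128523 [ 3.171 -8.639  0.039]
```

Request:
jog_arm(
  series=[
    [[0,0,0,0.1,-0.3,0,0.2],[0,0,0,0.35,-1,0,0.2],[0,0,0,0.7,-1.8,0,0.2],[0,0,0,1,-2.7,0,0.2],[0,0,0,1.3,-3.6,0,0.2],[0,0,0,1.65,-4.5,0,0.2],[0,0,0,2,-5.4,0,0.2],[0,0,0,2.3,-6.3,0,0.2],[0,0,0,2.65,-7.2,0,0.2],[0,0,0,2.95,-8,0,0.2],[0,0,0,3.15,-8.5,0,0.2],[0,0,0,3.17,-8.64,0,0.2],[0,0,0,3.17,-8.64,0,0.2],[0,0,0,3.17,-8.64,0,0.2],[0,0,0,3.17,-8.64,0,0.2]],
  ],
)

```text
time: 20.45
position: [0.5502, 0.259, 0.1963]
tool_rot: [179.4, -0.4, 23.2]
contact_force: [0.2, -0.1, -1.7]
gripper_width: 0.376
```

Run:
```python
from h import *
print(robot.sense()['gripper_width']*88,shift([.550,.2613,.0685]).round(3))
s,T=tool(); G=R.from_euler('xyz',[180,0,23.3],degrees=True).as_matrix(); print(R.from_matrix(T[:3,:3].T@G).as_rotvec(degrees=True)/6)
p,_=robot.grab_frame("wrist"); cv2.imwrite("pics/w6.png",p)
```

```text
33.07110627847007 [-0.005 -0.088  3.194]
[ 0.09634847 -0.06753036 -0.01947904]
```

View pics/w6.png

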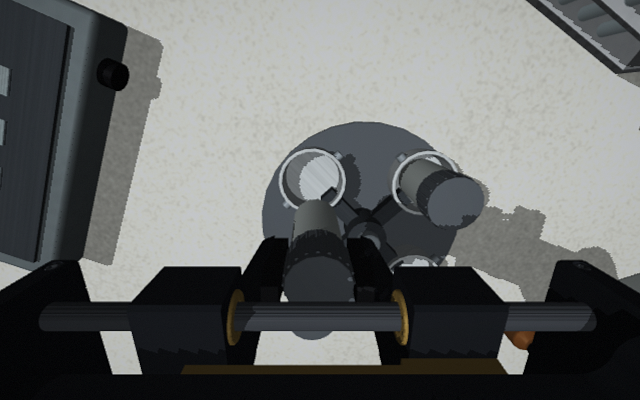

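Request:
jog_arm(
  series=[
    [[0.1,-0.07,0,0,-0.08,0.6,0.2],[0.1,-0.07,0,0,-0.08,1.2,0.2],[0.1,-0.07,0,0,-0.08,1.8,0.2],[0.1,-0.07,0,0,-0.08,2.4,0.2],[0.1,-0.07,0,0,-0.08,2.8,0.2],[0.1,-0.07,0,0,-0.08,3.05,0.2],[0.1,-0.07,0,0,-0.08,3.15,0.2],[0.1,-0.07,0,0,-0.08,3.19,0.2],[0.1,-0.07,0,0,-0.08,3.19,0.2],[0.1,-0.07,0,0,-0.08,3.19,0.2],[0.1,-0.07,0,0,-0.08,3.19,0.45],[0.1,-0.07,0,0,-0.08,3.19,0.6],[0.1,-0.07,0,0,-0.08,3.19,0.8],[0.1,-0.07,0,0,-0.08,3.19,0.8],[0.1,-0.07,0,0,-0.08,3.19,0.8],[0.1,-0.07,0,0,-0.08,2.6,0.8],[0.1,-0.07,0,0,-0.08,1.7,0.8],[0.1,-0.07,0,0,-0.08,0.8,0.8],[0.1,-0.07,0,0,-0.08,0,0.8],[0.1,-0.07,0,0,-0.08,0,0.8]],
  ],
)

```text
time: 22.5
position: [0.5518, 0.2636, 0.201]
tool_rot: [-179.9, -0.5, 23.2]
contact_force: [1.4, 1.1, 0.1]
gripper_width: 0.799
```

Run:
```python
from h import *
tops();p,_=robot.grab_frame("wrist"); cv2.imwrite("pics/w7.png",p)
print(shift([.590,-.358,.195]).round(2))
```

```text
[452. 201.] 3113 [0.5975 0.1473 0.0939] [0.051 0.05  0.038] 0.1128
[317. 196.] 1220 [0.5516 0.2629 0.0885] [0.034 0.035 0.027] 0.102
[317. 292.] 786 [0.4465 0.2166 0.0931] [0.031 0.046 0.036] 0.1112
[316. 334.] 224 [0.4206 0.2085 0.1101] [0.02  0.035 0.003] 0.1115
[-5.17 14.66  0.03]
```

View pics/w7.png

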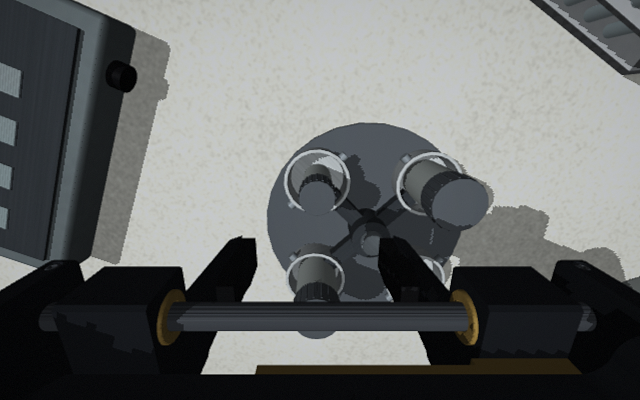

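The small bottle is upright in B, with its top at about 101 mm as expected. Last one now.

Request:
jog_arm(
  series=[
    [[0,0,0,-0.3,0.9,0,0.8],[0,0,0,-0.65,1.9,0,0.8],[0,0,0,-1,2.9,0,0.8],[0,0,0,-1.4,3.9,0,0.8],[0,0,0,-1.75,4.9,0,0.8],[0,0,0,-2.1,5.9,0,0.8],[0,0,0,-2.45,6.9,0,0.8],[0,0,0,-2.8,7.9,0,0.8],[0,0,0,-3.15,8.9,0,0.8],[0,0,0,-3.5,9.9,0,0.8],[0,0,0,-3.85,10.9,0,0.8],[0,0,0,-4.2,11.9,0,0.8],[0,0,0,-4.55,12.9,0,0.8],[0,0,0,-4.9,13.8,0,0.8],[0,0,0,-5.1,14.4,0,0.8],[0,0,0,-5.17,14.66,0,0.8],[0,0,0,-5.17,14.66,0,0.8],[0,0,0,-5.17,14.66,0,0.8],[0,0,0,-5.17,14.66,0,0.8]],
  ],
)

```text
time: 24.5
position: [0.5906, -0.3553, 0.1958]
tool_rot: [-179.8, -0.1, 23.4]
contact_force: [-0.1, 0.8, -0.3]
gripper_width: 0.802
```

Run:
```python
from h import *
tops(); print(shift([.590,-.358,.052]).round(3))
s,T=tool(); G=R.from_euler('xyz',[180,0,23.3],degrees=True).as_matrix(); print(R.from_matrix(T[:3,:3].T@G).as_rotvec(degrees=True)/6)
```

```text
[169. 155.] 772 [ 0.5714 -0.2171  0.0832] [0.025 0.025 0.016] 0.0912
[320. 194.] 1006 [ 0.5908 -0.3581  0.0806] [0.034 0.035 0.011] 0.0863
[  9. 200.] 278 [ 0.4662 -0.0836  0.084 ] [0.014 0.013 0.018] 0.0928
[-0.042  0.056  3.601]
[-0.02255218 -0.01677564  0.00973636]
```

Request:
jog_arm(
  series=[
    [[0,0,0,-0.03,0.06,1,0.8],[0,0,0,-0.03,0.06,2,0.8],[0,0,0,-0.03,0.06,2.8,0.8],[0,0,0,-0.03,0.06,3.4,0.8],[0,0,0,-0.03,0.06,3.6,0.8],[0,0,0,-0.03,0.06,3.6,0.8],[0,0,0,-0.03,0.06,3.6,0.8],[0,0,0,-0.03,0.06,3.6,0.5],[0,0,0,-0.03,0.06,3.6,0.3],[0,0,0,-0.03,0.06,3.6,0.2],[0,0,0,-0.03,0.06,3.6,0.2],[0,0,0,-0.03,0.06,3.6,0.2],[0,0,0,-0.03,0.06,3.6,0.2],[0,0,0,-0.03,0.06,3.6,0.2],[0,0,0,-0.03,0.06,3.6,0.2],[0,0,0,-0.03,0.06,3,0.2],[0,0,0,-0.03,0.06,2,0.2],[0,0,0,-0.03,0.06,1,0.2],[0,0,0,-0.03,0.06,0.1,0.2],[0,0,0,-0.03,0.06,0,0.2]],
  ],
)

```text
time: 26.55
position: [0.5932, -0.36, 0.2014]
tool_rot: [179.7, -0.4, 23.3]
contact_force: [-0.1, -0.1, -0.5]
gripper_width: 0.379
```

Run:
```python
from h import *
print(robot.sense()['gripper_width']*88,shift([.4812,.0997,.195]).round(3))
```

```text
33.32529677357733 [  1.98  -11.661   0.115]
```

Request:
jog_arm(
  series=[
    [[0,0,0,0.05,-0.3,0,0.2],[0,0,0,0.2,-1,0,0.2],[0,0,0,0.3,-1.9,0,0.2],[0,0,0,0.5,-2.8,0,0.2],[0,0,0,0.6,-3.7,0,0.2],[0,0,0,0.8,-4.6,0,0.2],[0,0,0,0.9,-5.5,0,0.2],[0,0,0,1.1,-6.4,0,0.2],[0,0,0,1.25,-7.3,0,0.2],[0,0,0,1.4,-8.2,0,0.2],[0,0,0,1.55,-9.1,0,0.2],[0,0,0,1.7,-10,0,0.2],[0,0,0,1.85,-10.8,0,0.2],[0,0,0,1.95,-11.4,0.1,0.2],[0,0,0,1.98,-11.66,0.1,0.2],[0,0,0,1.98,-11.66,0.1,0.2],[0,0,0,1.98,-11.66,0.1,0.2],[0,0,0,1.98,-11.66,0.1,0.2]],
  ],
)

```text
time: 28.35
position: [0.4814, 0.0978, 0.1955]
tool_rot: [179.6, -0.4, 23.2]
contact_force: [0.2, -0.5, -0.2]
gripper_width: 0.375
```

Run:
```python
from h import *
print(robot.sense()['gripper_width']*88,shift([.4812,.0997,.0685]).round(3))
s,T=tool(); G=R.from_euler('xyz',[180,0,23.3],degrees=True).as_matrix(); print(R.from_matrix(T[:3,:3].T@G).as_rotvec(degrees=True)/6)
p,_=robot.grab_frame("wrist"); cv2.imwrite("pics/w8.png",p)
```

```text
32.963139476245345 [-0.009 -0.066  3.174]
[ 0.05896017 -0.06860653 -0.02151843]
```

View pics/w8.png

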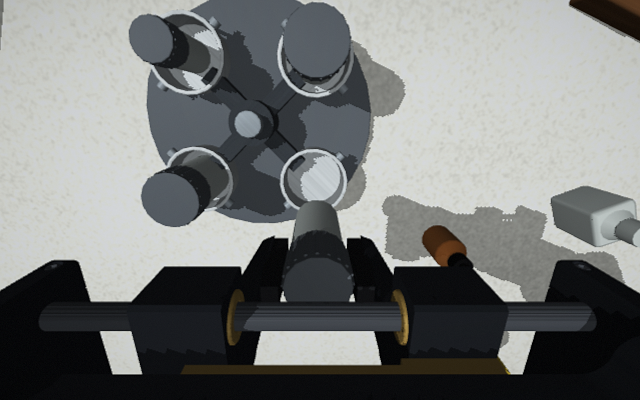

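Request:
jog_arm(
  series=[
    [[0.06,-0.07,0,0,-0.06,0.6,0.2],[0.06,-0.07,0,0,-0.06,1.2,0.2],[0.06,-0.07,0,0,-0.06,1.8,0.2],[0.06,-0.07,0,0,-0.06,2.4,0.2],[0.06,-0.07,0,0,-0.06,2.8,0.2],[0.06,-0.07,0,0,-0.06,3.05,0.2],[0.06,-0.07,0,0,-0.06,3.13,0.2],[0.06,-0.07,0,0,-0.06,3.17,0.2],[0.06,-0.07,0,0,-0.06,3.17,0.2],[0.06,-0.07,0,0,-0.06,3.17,0.2],[0.06,-0.07,0,0,-0.06,3.17,0.45],[0.06,-0.07,0,0,-0.06,3.17,0.6],[0.06,-0.07,0,0,-0.06,3.17,0.8],[0.06,-0.07,0,0,-0.06,3.17,0.8],[0.06,-0.07,0,0,-0.06,3.17,0.8],[0.06,-0.07,0,0,-0.06,2.6,0.8],[0.06,-0.07,0,0,-0.06,1.7,0.8],[0.06,-0.07,0,0,-0.06,0.8,0.8],[0.06,-0.07,0,0,-0.06,0,0.8],[0.06,-0.07,0,0,-0.06,0,0.8]],
  ],
)

```text
time: 30.4
position: [0.4829, 0.1006, 0.1991]
tool_rot: [180.0, -0.5, 23.1]
contact_force: [0.5, -0.2, -0.9]
gripper_width: 0.801
```

Request:
jog_arm(
  series=[
    [[0,0,0,-0.5,0.8,-0.5,0.8],[0,0,0,-0.8,1.7,-1,0.8],[0,0,0,-1,2.6,-1,0.8],[0,0,0,-1,3.5,-1,0.8],[0,0,0,-1,4.4,-1,0.8],[0,0,0,-1,5,-1,0.8],[0,0,0,-1,5,-1,0.8],[0,0,0,-1,5,-1,0.8],[0,0,0,-1,5,-1,0.8]],
  ],
)

```text
time: 31.3
position: [0.5237, -0.0974, 0.2383]
tool_rot: [-179.9, -0.4, 23.3]
contact_force: [0.1, -0.3, -0.2]
gripper_width: 0.799
```

Run:
```python
from h import *
p,d=robot.grab_frame("top"); c=robot.get_calibration("top"); cv2.imwrite("pics/t9.png",p)
W=cloud(d,c['mtx'],c['extrinsics'])
m=((W[...,2]>.08)&(W[...,2]<.12)).astype(np.uint8); m[:,:165]=0;m[:130]=0
n,l,st,ce=cv2.connectedComponentsWithStats(m)
for i in range(1,n):
    if st[i,4]>40:
        q=W[l==i];q=q[q[:,2]>q[:,2].max()-.008];print(ce[i].round(),((q.min(0)+q.max(0))/2).round(4),np.ptp(q,axis=0).round(3),q[:,2].max().round(4))
p,_=robot.grab_frame("side"); cv2.imwrite("pics/s9.png",p)
cv2.imwrite("pics/s9c.png",cv2.resize(p[180:320,220:380],None,fx=4,fy=4))
```

```text
[233. 152.] [0.5967 0.1454 0.1116] [0.05  0.048 0.008] 0.1156
[177. 175.] [0.5492 0.2614 0.101 ] [0.031 0.034 0.008] 0.1049
[255. 208.] [0.481  0.0971 0.1018] [0.031 0.033 0.008] 0.1058
[198. 230.] [0.4343 0.2124 0.1127] [0.049 0.049 0.008] 0.1167
[543. 398.] [ 0.1008 -0.4915  0.1007] [0.004 0.01  0.007] 0.104
```

View pics/t9.png

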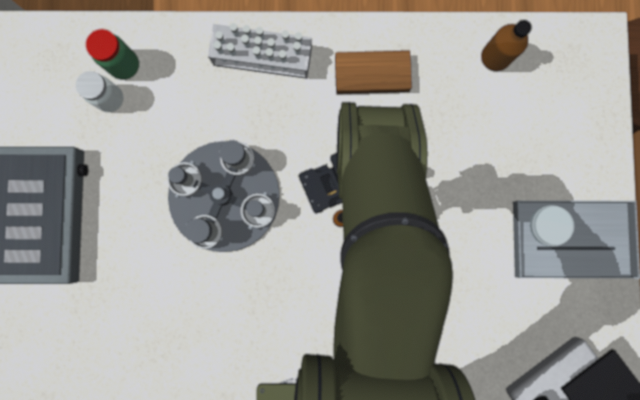

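View pics/s9c.png

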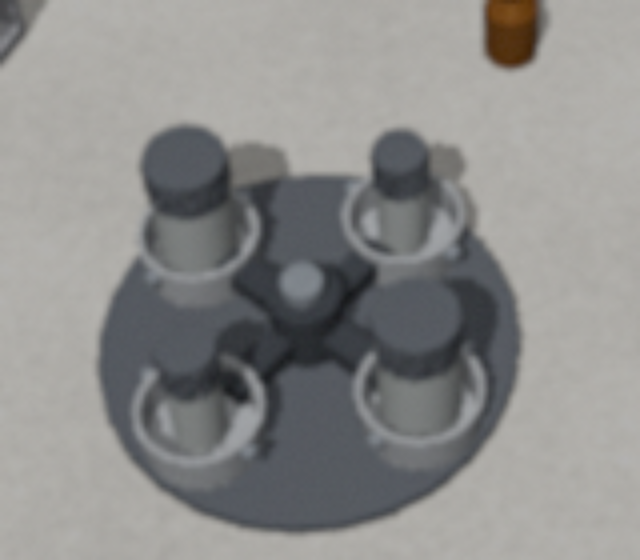

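In the top view all four caps lie within about 2 mm of the bucket axes at the expected heights. The side crop shows them upright, large opposite large and small opposite small.

Run:
```python
from plant import robot
print(robot.sense()['time'],robot.sign_off())
```

```text
the job is handed in; nothing more can be done
31.4 None
```

I loaded the rotor and handed the job in at 31.4 s. The two large bottles sit opposite each other across the hub, and so do the two small ones. I gripped each by its cap, lowered it to the bucket floor and released it.

- **Position and height:** in the final top view every cap centre was within about 2 mm of its bucket axis. Tops were about 112 mm for the large bottles and 101–102 mm for the small ones (mid-height of the measured cap points), against 111 and 101 mm expected. The highest single depth readings were 4–6 mm above those figures, which I took to be noise because the earlier wrist readings were closer, within about 2 mm.
- **Upright:** the side view showed all four standing upright and released.
- **Bottles left alone:** I never touched the dropper, the square bottle or the yellow look-alike. The arm hid most of that area in the last top view. The square bottle was last measured at 24.5 s, unmoved within 2 mm and standing. The dropper was measured within about 3 mm of its start at the same time and was seen standing in the wrist view at 28.4 s.
- **Disagreement between cameras:** the top and wrist cameras differed by about 2 mm, within calibration. I used averages or values in between.

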